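Open the punch case: free the safety tab, throw the latch, raise the lid

TASK

Open the grey punch case on the bench: slide its safety tab back as far as it goes, towards the nearer end of the case and away from the latch arm, so that the bolt lets the arm go, swing the latch arm up and over to the front, then raise the lid by its bar to at least 60 degrees and leave it standing open. Do it gently and by feel: how far the tab must travel cannot be seen, so stop when it comes up against its buffer instead of ramming it, and never heave on the latch arm while the bolt still holds it. Leave the tools lying round the case where they are.

Things in the scene. Friction and masses are not known exactly. Their poses are not given: they have to be found in the camera images.
- punch_case: Grey folded-steel case, 190 (x) x 300 (y) x 76 mm without lid, fixed. Origin: centre of its underside; z up, front (latch side) to -x, left end +y. All positions below are in this frame, mm, case shut. Lid top z = 80; lid from x = -99 to 99, y = -153 to 153.
- safety_tab: Dark steel thumb piece: ridged upright block, 18 (x) x 10 (y) mm, 19 high, on the lock body on the lid. Origin: centre of its foot, x = -46, z = 96, y = 85 to 91 at the start. Slides only along +y (away from the arm) to release, 2 N friction, stays where left. Its place does not tell where the hidden bolt is that it is clamped to: it has 4 to 40 mm to go until the bolt meets a rubber buffer.
- tab_grip (a point): Point to hold or push on the safety tab: its centre, 12 mm above the lock body's top (z = 108).
- lock_top (a point): Centre of the top of the lock body, a steel box screwed to the lid: x = -46, y = 74.5, z = 95.5; 36 mm in x, 139 mm in y (y = 5 to 144), 16 mm high. The bolt runs inside it along y.
- end_buffer: Rubber buffer hidden in the outer (+y) end of the lock body, met by the bolt's heel at the end of its travel; the bolt lets the staple go only within the last 1 mm before it touches. Gives 1 mm per 12 N and takes up to 12 N unharmed. Let go, it pushes the tab back under 2 mm and the bolt stays clear. It cannot be seen.
- latch_arm (a joint): Angle of the latch arm, rad: 0 flat over lid and lock body, growing as its free end swings up and over to the front; 3.7 stop, in front. A steel strap 24 mm wide (y), 4 mm thick, pointing to +x, 0.1 kg, with an upturned lip at its end. Turns freely, falls forward by itself past about 1.7. While the bolt holds it, it lifts only about 0.02 freely.
- latch_hinge (a point): Point on the latch arm's hinge line, on the arm's centre: x = -110, y = 45, z = 95. The hinge line runs along the case's y.
- latch_lip (a point): Point in the upturned lip of the latch arm, 85.5 mm from the hinge line and 20 mm above it when shut (x = -24.5, y = 45, z = 115). The lip is a plate 24 mm wide in y, 4 mm thick in x, top at z = 125, foot at z = 100; it can be pinched across its 24 mm.
- latch_staple: Dark steel U-shaped staple under the latch arm, 64 mm from its hinge line, down in the lock body, with the bolt through it. Origin: 13.5 mm above its lower end. Up to 20 N against the bolt does no harm.
- case_lid (a joint): Angle of the lid, rad: 0 shut, growing as its front edge rises; stop at 1.9. The lid, 0.5 kg, has a stiff hinge (0.85 N m) and stays at any angle; raising it takes about 8 N at the bar. The arm lying over it holds it shut.
- lid_hinge (a point): Point on the lid's hinge line at the rear of the case: x = 99, y = 0, z = 76.5. The hinge line runs along the case's y.
- lid_bar (a point): Centre of the lifting bar on the lid: round steel bar, 10 mm diameter, along y, 88 mm clear between its posts, axis 36 mm above the lid, near the front edge (x = -80, y = -60, z = 115.5 when shut). Moves with the lid; turns in a pinch.
- domer: Bystander: steel doming block, 50 mm cube with a hollow on top, on the bench at the case's right (-y) end. Origin: centre of its underside. Loose.
- wax: Bystander: low round brass wax tin, 62 mm across, 23 mm high, on the bench at the case's right end. Origin: centre of its underside. Loose.
- hammer: Bystander: chasing hammer with wooden handle, 288 mm long, lying behind the case. Origin: centre of its underside. Loose.
- nippers: Bystander: red-handled pliers, 132 mm long, on the bench at the right front of the case. Origin: centre of its underside. Loose.

How it is judged (in metres and radians):
On the way, in this order (a step that is already met when the one before it is completed fails the run):
1. the latch arm is swung up and over towards the front (past 1.75 rad) (value of joint latch_arm above 1.75 rad), for 0.2 s.
2. the lid is raised past 55 degrees (value of joint case_lid above 0.96 rad), for 0.2 s.
At the end, for the whole second after the job is handed in: The lid stands open at 55 degrees (0.96 rad) or more, at rest (under 0.05 rad/s), and the latch arm is over to the front (past 1.75 rad) (value of joint case_lid above 0.96 rad and velocity of joint case_lid between -0.05 and 0.05 rad/s and value of joint latch_arm above 1.75 rad); the robot touches nothing.
It fails at once if the bolt is rammed into its end buffer with more than 12 N (contact force between safety_tab and end_buffer above 12 N).
It fails at once if the latch arm is heaved up against the bolt with more than 20 N (contact force between latch_staple and safety_tab above 20 N).
It fails at once if one of the tools round the case is moved by more than 20 mm (distance of any of domer, wax, hammer, nippers from where it was at the start of the episode above 0.02 m).
It also fails if it takes over 72 s, if anything falls off the work surface, if the arm or the gripper's body presses on something with over 40 N, if the wrist force passes 120 N, or if a joint passes its speed limit or range.

ROBOT

A 6-joint arm with a two-finger parallel gripper is mounted at the origin on a cart in front of the work surface, level with it; the furniture and walls round the work are solid. World frame = base frame: x ahead of the robot, y to its left, z up, the work surface at z = 0. Lengths are in mm, angles in degrees, forces in N, time in s.
With the tool pointing down it reaches from about 325 to 925 mm from the base axis. Payload 3.1 kg.
Tool frame: the origin (TCP) lies at the very end of the fingers, on their centre line; the grasp point (between the pads) lies grasp_offset behind it (grasp_offset is the distance from the TCP to the grasp point, in mm); z points along the fingers, x is the direction in which the jaws open and shut, and the axes are right-handed (so a half turn about z gives the same grasp; the last joint's range is limited). The gripper opens to 85 mm and grips with 20 to 120 N. Pads are 22 mm wide; open, the fingers measure 114 mm over their backs; the gripper's body (76 mm by 85 mm) begins 54 mm behind the grasp point. The pads swing forward as they close: fully open they stand 13 mm farther back than shut.
Start: joints at [56.711, 12.427, 92.441, -0, 75.132, -6.429], TCP at [282.37, 557.59, 231.3] pointing down, gripper open.
Joint ranges: [-157.48, 157.48], [-44.54, 120.13], [17.64, 146.25], [-64.5, 244.5], [7.68, 150.69], [-147.95, 147.95]. Speed limits (degrees/s): [159.86, 159.86, 180, 180, 180, 180].

INTERFACE

Orientations are given as [roll, pitch, yaw] about the fixed x, y, z axes, in that order (R = Rz(yaw) Ry(pitch) Rx(roll)).
In Python, from station import * gives the robot as it stands. Calls block until the motion is done:
- goto(position, orientation): joint-space move of the TCP to a pose.
- move_l(position, attitude=None, speed=150): straight line of the TCP; attitude=None keeps the orientation; speed is the mean speed in mm/s.
- move_j(angles): joint-space move.
- grip(opening, squeeze=None): finger opening in mm; squeeze is the grip in N (None keeps the last); returns when the fingers have stopped.
- wait(seconds).
- solve_ik(position, orientation): joint angles nearest the present ones, or None.
- get_obs(): the state.
- get_image(name): name is "side" or "top"; returns the picture (420x560x3 uint8, red, green, blue); there is no depth.
- get_calibration(name): a dict with "fx", "fy", "cx", "cy" (pixels), "R" (3x3) and "t" (3): a world point X has camera coordinates R X + t. Camera axes: x right, y down, z forward; pixel columns grow to the right and rows downward; lengths in mm; the calibration is good to about 2 mm. A picture is of the moment at which its call begins. get_calibration takes no time and is no camera call.
A pose or a line that the arm cannot do raises Unreachable and nothing moves.
- sign_off(): hands the job in, once; it reports no verdict.
Trained networks look in the newest picture that a camera, given by its name, has taken for a name from the list of things; names that differ only in an ending like _2 or _b are one class to them, and where a whole thing is asked for, a point or a joint stands for the part that bears it (a point fixed in the world has none). Each returns a list of dicts, best first, with "score" (0 to 1); they miss things now and then, are a little off and sometimes report something else, mostly with a low value. They report only what shows in the picture. A call takes as long as a camera call.
- spot_in(name, camera): "extent" ([centre column, centre row, width, height] in pixels, round what is visible of it).
- regions_of(name, camera): "region" (420x560 bool, what is visible of it) and "extent" ([centre column, centre row, width, height] in pixels, round what is visible of it).
The state is a dict: "t": time; "joint_pos": joint angles; "qvel": joint speeds; "effort": joint torques, N m; "tcp_pos": TCP position; "ee_rot": TCP orientation; "wrist_force": force on the tool from outside, world axes, zero at the start; "moment": the same for the moment, N m; "grip_width": finger opening in mm.
Only numpy, scipy, OpenCV 4.12 (cv2) and the standard library are available. Lean on these libraries where they do the work, as an engineer would, in place of code of your own. Each camera call takes 0.05 s, during which the arm holds its last target. There are 200 camera calls.

## Working session

There is one attempt and no reset: what is moved stays moved. The work goes in short steps, each a Python script; the robot and the scene stay as the last script left them, time stands still between calls to the robot, and variables do not carry over. Pictures are saved under pics/ and viewed, on a budget of 10 in all, crops included, one or two more only if the job needs it, and the job is handed in when it is done.

```bash
mkdir -p pics; ls; python3 - <<'E'
from station import *
import cv2,numpy as np
o=get_obs();print(o)
for c in("top","side"):
    im=get_image(c);cv2.imwrite(f"pics/{c}0.png",im[:,:,::-1])
    k=get_calibration(c);print(c,k)
    for n in("punch_case","safety_tab","lock_top","latch_arm","lid_bar","case_lid","hammer","nippers"):
        print(n,[(round(d["score"],2),np.round(d["extent"],1).tolist()) for d in spot_in(n,c)[:2]])
E
```

```text
pics
{'t': 0.0, 'joint_pos': array([ 5.67118816e+01,  1.24780231e+01,  9.25302774e+01, -1.95290877e-04,
        7.51333875e+01, -6.42738594e+00]), 'qvel': array([ 0.02484297, -0.03009167,  0.02022956, -0.04978973,  0.01057632,
       -0.09047798]), 'effort': array([ 1.37755364e-05, -3.96855962e+01, -3.03849435e+01, -1.97347449e-04,
        9.93090158e-03, -1.08559553e-05]), 'tcp_pos': array([281.89621166, 556.87765927, 229.93820199]), 'ee_rot': array([-1.79984326e+02,  1.40818499e-01,  6.31393371e+01]), 'wrist_force': array([-0.18710929, -0.20852887,  0.54428793]), 'moment': array([-0.0404357 ,  0.04179512, -0.01154076]), 'grip_width': 85.2379317482188}
top {'fx': 388.74285027511775, 'fy': 388.74285027511775, 'cx': 277.8823072961038, 'cy': 210.41343064272272, 'R': array([[ 0.01200066, -0.99957431, -0.02659297],
       [-0.99641247, -0.00972611, -0.084069  ],
       [ 0.08377457,  0.02750645, -0.99610502]]), 't': array([ 72.72173678, 585.55026717, 895.72859053])}
punch_case [(0.95, [250.9, 221.9, 142.7, 102.2]), (0.39, [211.7, 242.2, 7.7, 12.7])]
safety_tab [(0.58, [211.7, 242.8, 6.2,
[... 431 characters left out ...]
0])]
side {'fx': 437.0785240936088, 'fy': 437.0785240936088, 'cx': 285.16229200134137, 'cy': 205.19675341354267, 'R': array([[ 0.3193983 ,  0.94761385,  0.00356579],
       [ 0.67834635, -0.22600954, -0.69911795],
       [-0.66168795,  0.22571593, -0.71499746]]), 't': array([-230.84862865, -308.97985553, 1421.32926162])}
punch_case [(0.76, [320.7, 216.4, 157.8, 104.0])]
safety_tab []
lock_top [(0.72, [321.6, 205.7, 151.7, 92.8]), (0.71, [235.2, 265.4, 25.3, 27.9])]
latch_arm [(0.79, [323.2, 170.8, 28.1, 23.4])]
lid_bar [(0.94, [320.4, 207.9, 153.7, 95.3])]
case_lid []
hammer [(0.74, [334.1, 286.5, 120.0, 76.3]), (0.69, [224.2, 235.6, 33.1, 28.2])]
nippers [(0.55, [212.8, 213.5, 56.2, 17.8])]
```

```bash
python3 - <<'E'
import cv2
a=cv2.imread("pics/top0.png")[100:310,140:420];b=cv2.imread("pics/side0.png")[110:350,170:450]
cv2.imwrite("pics/v1.png",cv2.resize(a,(800,600),interpolation=cv2.INTER_CUBIC))
cv2.imwrite("pics/v2.png",cv2.resize(b,(700,600),interpolation=cv2.INTER_CUBIC))
E
```

```text
(no output)
```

View pics/v1.png

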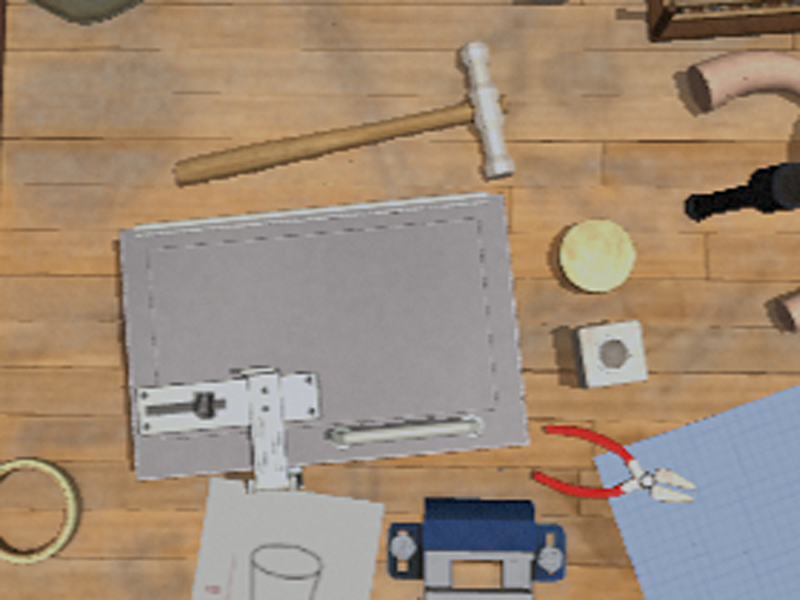

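View pics/v2.png

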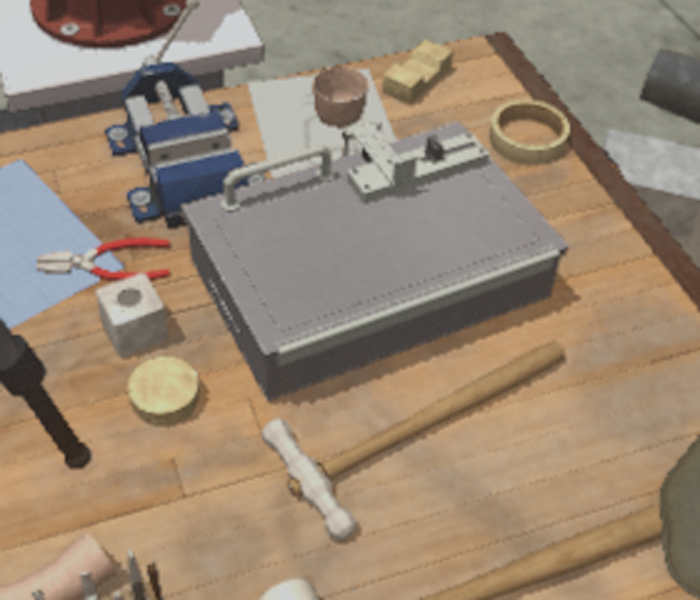

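The top view (crop ×2.857) shows the lid corners at (120,230), (502,195), (528,442) and (137,480), the tab at (205,404), and the bar from (335,436) to (478,427). A vise stands in front of the case. The side view agrees. Next I fit the case pose.

```bash
cat > h.py <<'E'
from station import *
import numpy as np, json, os
from scipy.optimize import least_squares
def proj(c,X):
    k=get_calibration(c);p=np.asarray(X)@np.array(k["R"]).T+k["t"]
    return np.c_[k["fx"]*p[:,0]/p[:,2]+k["cx"],k["fy"]*p[:,1]/p[:,2]+k["cy"]]
def Rz(a): return np.array([[np.cos(a),-np.sin(a),0],[np.sin(a),np.cos(a),0],[0,0,1]])
if os.path.exists("pose.json"): P=json.load(open("pose.json"))
def W(p): return Rz(P[2])@np.array(p,float)+[P[0],P[1],0]   # case->world, mm
def C(p): return Rz(P[2]).T@(np.array(p,float)-[P[0],P[1],0])
E
python3 - <<'E'
from h import *
T=np.array([[99,153,80,120,230],[-99,-153,80,528,442],[-99,153,80,137,480],[-28,144,95.5,138,388],[-28,5,95.5,318,373],[-64,5,95.5,320,418],[-64,144,95.5,140,434],[-80,-16,115.5,335,436],[-80,-104,115.5,478,427]],float)
T[:,3:]=T[:,3:]/(800/280)+[140,100]-.3
S=np.array([[99,153,80,566,247],[-99,-153,80,185,207]],float); S[:,3:]=S[:,3:]/2.5+[170,110]-.3
def f(v):
    w=lambda A:A[:,:3]@Rz(v[2]).T+[v[0],v[1],0]
    return np.r_[(proj("top",w(T))-T[:,3:]).ravel(),(proj("side",w(S))-S[:,3:]).ravel()]
r=least_squares(f,[600,100,.09],x_scale=[1,1,.01],loss="soft_l1")
print(r.x,np.degrees(r.x[2]));print(f(r.x).reshape(-1,2).round(1).tolist())
json.dump(r.x.tolist(),open("pose.json","w"))
import h;h.P=r.x.tolist()
get_image("top");get_image("side")
for c,n in(("top","safety_tab"),("side","safety_tab"),("top","latch_arm")):
  for d in regions_of(n,c)[:1]:
    u=np.argwhere(d["region"]).mean(0)[::-1];print(c,n,d["score"],u)
    if n=="safety_tab":
        g=least_squares(lambda y:(proj(c,[W_ for W_ in [Rz(r.x[2])@np.array([-46,y[0],107])+[r.x[0],r.x[1],0]]])-u).ravel(),[88]);print(g.x,g.fun)
# reach checks
P=h.P;y=np.degrees(P[2])
for nm,p in(("tab",[-46,88,108]),("lip",[-24.5,45,115]),("bar",[-80,-60,115])):
    for a in(0,90,-90,180):
        print(nm,a,h.W(p).round(1),(lambda q:None if q is None else np.round(q))(solve_ik(h.W(p),[180,0,y+a])))
E
```

```text
[5.64883076e+02 1.34185571e+02 1.04331165e-01] 5.977735399369284
[[-0.4, -0.4], [0.9, 0.8], [0.0, 0.2], [-0.4, -0.1], [-0.4, -0.8], [0.3, -0.1], [0.1, 0.2], [4.7, 0.3], [-4.0, -0.4], [1.2, -0.2], [-2.0, -0.5]]
top safety_tab 0.59 [348.47328244 189.08396947]
[-213.14469202] [ 3.64651626 39.06562262]
top latch_arm 0.92 [233.00784314 250.61960784]
tab 0 [510.  216.9 108. ] [ 16.  12. 107.  -0.  61.  10.]
tab 90 [510.  216.9 108. ] [ 16.  12. 107.  -0.  61. -80.]
tab -90 [510.  216.9 108. ] [ 16.  12. 107.  -0.  61. 100.]
tab 180 [510.  216.9 108. ] None
lip 0 [535.8 176.4 115. ] [ 11.  12. 106.  -0.  62.   5.]
lip 90 [535.8 176.4 115. ] [ 11.  12. 106.  -0.  62. -85.]
lip -90 [535.8 176.4 115. ] [ 11.  12. 106.  -0.  62.  95.]
lip 180 [535.8 176.4 115. ] None
bar 0 [491.6  66.2 115. ] [ -0.   5. 115.  -0.  61.  -6.]
bar 90 [491.6  66.2 115. ] [ -0.   5. 115.  -0.  61. -96.]
bar -90 [491.6  66.2 115. ] [ -0.   5. 115.  -0.  61.  84.]
bar 180 [491.6  66.2 115. ] None
```

```bash
python3 - <<'E'
from h import *
import cv2, station
print(getattr(station,"grasp_offset",None))
g=least_squares(lambda v:(proj("top",[W([v[0],v[1],106])])-[211.7,242.2]).ravel(),[-46,88]);print("tab",g.x)
y=np.degrees(P[2])
grip(0,40)
goto(W([-46,66,170]),[180,0,y])
move_l(W([-46,66,102]),speed=80)
wait(.3)
o=get_obs();print(o["t"],C(o["tcp_pos"]),o["wrist_force"],o["ee_rot"],o["grip_width"])
ims=[get_image(c)[:,:,::-1] for c in("top","side")]
a=cv2.resize(ims[0][200:300,180:300],(480,400),interpolation=3)
b=cv2.resize(ims[1][130:210,290:390],(500,400),interpolation=3)
cv2.imwrite("pics/v3.png",cv2.resize(np.hstack([a,b]),(800,326)))
E
```

```text
18.700000000000003
tab [-47.99931713  90.1789132 ]
4.8083 [-45.68064149  66.03832738 102.49118382] [-0.65272834  0.21986902 -0.46731337] [-1.79993021e+02 -5.14749041e-02  5.97568116e+00] -0.19980463874025306
```

View pics/v3.png

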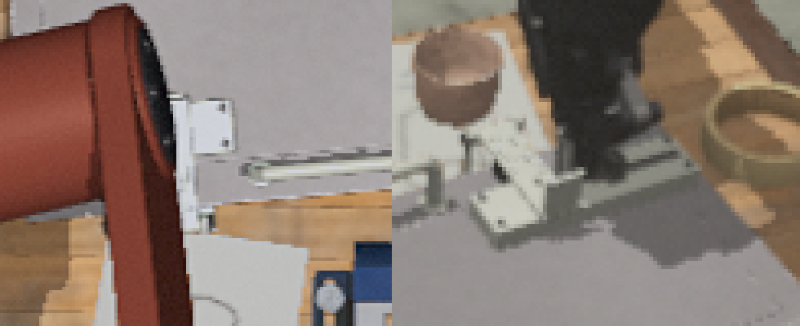

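In the side half (right), the closed fingers stand on the lock body between the lip (~555,190) and the tab (~610,170). The top view is blocked by the arm. Now I'll push by feel.

```bash
python3 - <<'E'
from h import *
n=Rz(P[2])@np.array([0,1,0])
f=lambda:-get_obs()["wrist_force"]@n
wait(.2);b=np.mean([f() for _ in range(5)])
t0=get_obs()["t"];y=66;log=[]
while y<132:
    y+=.5; move_l(W([-46,y,102]),speed=10)
    F=f()-b; log.append((y,round(F,1)))
    if F>4.5:
        wait(.1);F=f()-b;log.append((y,"s",round(F,1)))
        if F>4.5:break
    if get_obs()["t"]-t0>14: print("time");break
o=get_obs();print(b,o["t"]-t0,C(o["tcp_pos"]),o["wrist_force"]);print(log)
E
```

```text
time
0.9975733796712183 14.25 [-46.00210896  94.5572732  101.98962758] [ 0.65023778 -1.38300303 -0.728539  ]
[(66.5, np.float64(-1.2)), (67.0, np.float64(-1.5)), (67.5, np.float64(-0.9)), (68.0, np.float64(-0.6)), (68.5, np.float64(-0.8)), (69.0, np.float64(-1.3)), (69.5, np.float64(-1.3)), (70.0, np.float64(-0.7)), (70.5, np.float64(-1.5)), (71.0, np.float64(-0.9)), (71.5, np.float64(-1.1)), (72.0, np.float64(-0.9)), (72.5, np.float64(-0.1)), (73.0, np.float64(-1.2)), (73.5, np.float64(-1.4)), (74.0, np.float64(-0.6)), (74.5, np.float64(-1.8)), (75.0, np.float64(-1.0)), (75.5, np.float64(-1.0)), (76.0, np.float64(0.3)), (76.5, np.float64(1.3)), (77.0, np.float64(0.2)), (77.5, np.float64(1.0)), (78.0, np.float64(-0.7)), (78.5, np.float64(0.9)), (79.0, np.float64(0.7)), (79.5, np.float64(0.7)), (80.0, np.float64(1.5)), (80.5, np.float64(0.6)), (81.0, np.float64(0.9)), (81.5, np.float64(0.8)), (82.0, np.float64(1.7)), (82.5, np.float64(0.0)), (83.0, np.float64(0.8)), (83.5, np.float64(0.4)), (84.0, np.float64(0.9)), (84.5, np.float64(0.3)), (85.0, np.float64(0.6)), (85.5, np.float64(0.8)), (86.0, np.float64(0.3)), (86.5, np.float64(1.0)), (87.0, np.float64(0.7)), (87.5, np.float64(-0.0)), (88.0, np.float64(0.5)), (88.5, np.float64(0.5)), (89.0, np.float64(-0.3)), (89.5, np.float64(0.6)), (90.0, np.float64(0.3)), (90.5, np.float64(0.7)), (91.0, np.float64(-0.0)), (91.5, np.float64(0.4)), (92.0, np.float64(0.8)), (92.5, np.float64(-0.1)), (93.0, np.float64(-0.1)), (93.5, np.float64(-0.0)), (94.0, np.float64(0.9)), (94.5, np.float64(0.4))]
```

```bash
python3 - <<'E'
from h import *
n=Rz(P[2])@np.array([0,1,0])
f=lambda:-get_obs()["wrist_force"]@n
t0=get_obs()["t"];y=94.5;log=[]
while y<119:
    y+=.5; move_l(W([-46,y,102]),speed=10)
    F=f(); log.append((y,round(float(F),1)))
    if F>4.5:
        wait(.1);F=f();log.append((y,"s",round(float(F),1)))
        if F>4.5:break
o=get_obs();print(o["t"],C(o["tcp_pos"]),o["wrist_force"]);print(log)
E
```

```text
26.9583 [-45.97045536 108.97011055 102.02448774] [ 2.77821583 -5.72188533 -0.08202353]
[(95.0, 1.2), (95.5, 1.1), (96.0, 1.2), (96.5, 1.6), (97.0, 2.4), (97.5, 1.2), (98.0, 1.9), (98.5, 1.0), (99.0, 1.3), (99.5, 2.0), (100.0, 1.3), (100.5, 1.6), (101.0, 1.8), (101.5, 2.1), (102.0, 1.6), (102.5, 0.6), (103.0, 1.9), (103.5, 2.2), (104.0, 2.4), (104.5, 1.4), (105.0, 2.0), (105.5, 1.1), (106.0, 1.1), (106.5, 1.4), (107.0, 1.4), (107.5, 0.7), (108.0, 1.6), (108.5, 1.8), (109.0, 2.9), (109.5, 5.5), (109.5, 's', 6.0)]
```

Buffer felt at y≈109: the force rose from 2 to 6 N, which is about 33 mm of tab travel. Next is the lip.

```bash
cat >> h.py <<'E'
from scipy.spatial.transform import Rotation as Ro
def tool(phi,jaw):  # attitude: tool down, tilted by phi (deg) from -z towards case +x; jaw yaw rel. case
    R=Ro.from_matrix(Rz(P[2]))*Ro.from_euler("y",-phi,degrees=True)*Ro.from_euler("xyz",[180,0,jaw],degrees=True)
    return R.as_euler("xyz",degrees=True)
def tcp(p,phi,d): # TCP so that the point d behind it lies at case point p
    s=np.radians(phi); return W(np.array(p)+d*np.array([np.sin(s),0,-np.cos(s)]))
def lip(th,r=87.8): 
    a=np.radians(th)+np.arctan2(20,85.5); return [-110+r*np.cos(a),45,95+r*np.sin(a)]
E
python3 - <<'E'
from h import *
o=get_obs();c=C(o["tcp_pos"])
move_l(W([-46,c[1]-3,102]),speed=40)
move_l(W([-46,c[1]-3,150]),speed=150)
grip(45,30)
goto(W([-24.5,45,140]),tool(0,90))
move_l(tcp(lip(0),0,15),speed=80)
grip(10,30)
o=get_obs();print(o["t"],C(o["tcp_pos"]),o["wrist_force"],o["grip_width"])
for k in(0,.3,.5,.7,1):
    print(k,[solve_ik(tcp(lip(t),k*t,15),tool(k*t,90)) is not None for t in range(0,121,15)])
E
```

```text
30.6333 [-23.78749649  45.97944481 100.90062027] [0.73702912 4.202872   0.86082118] 23.381756510854487
0 [True, True, True, True, True, True, True, True, True]
0.3 [True, True, True, True, True, True, True, True, True]
0.5 [True, True, True, True, True, True, True, False, False]
0.7 [True, True, True, True, True, True, False, False, False]
1 [True, True, True, True, False, False, False, True, True]
```

```bash
python3 - <<'E'
from h import *
k=.3;ok=True
for t in(1,2,3,4,5):
    move_l(tcp(lip(t),k*t,15),tool(k*t,90),speed=15)
    F=get_obs()["wrist_force"];print(t,F.round(1))
    if F[2]<-8: ok=False;print("held");break
if ok:
    for t in range(12,111,7):
        move_l(tcp(lip(t),k*t,15),tool(k*t,90),speed=90)
        F=get_obs()["wrist_force"]
        if np.linalg.norm(F)>15: print(t,F.round(1))
        if np.linalg.norm(F)>30: print("stop");break
o=get_obs();print(t,o["t"],C(o["tcp_pos"]),o["wrist_force"],o["grip_width"])
import cv2
cv2.imwrite("pics/v4.png",get_image("side")[80:280,250:450,::-1].repeat(3,0).repeat(3,1))
E
```

```text
1 [ 1.6  5.2 -2.1]
2 [ 1.3  5.4 -1.3]
3 [ 1.6  6.2 -1.8]
4 [ 1.6  5.2 -2.4]
5 [ 1.2  6.1 -3.4]
110 35.8833 [-149.27710524   46.01295021  156.99040784] [ 1.15479954  8.76121341 -0.01612898] 22.425935321402232
```

View pics/v4.png

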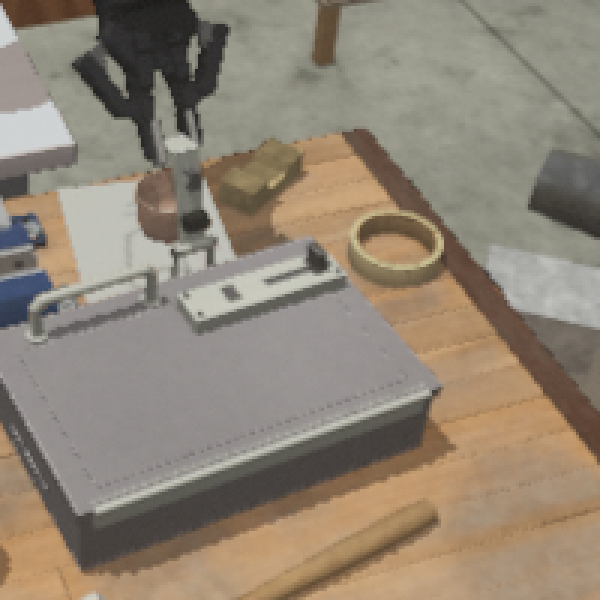

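The latch arm stands past vertical in the pinch (lip at ~(180,145)), and the staple hole in the lock body is free. I'll release it and go to the bar.

```bash
python3 - <<'E'
from h import *
import cv2
wait(.1)
grip(60,40); wait(.3)
move_l(tcp(lip(110),33,15+0)+np.array([0,0,80]),speed=200)
grip(40,60)
goto(W([-80,-60,170]),tool(0,0))
print([(t,solve_ik(tcp([99+183.2*np.cos(np.radians(167.7-t)),-60,76.5+183.2*np.sin(np.radians(167.7-t))],0,17),tool(0,0)) is not None) for t in range(0,80,10)])
move_l(tcp([-80,-60,115.5],0,17),speed=100)
grip(0,60)
o=get_obs();print(o["t"],C(o["tcp_pos"]),o["wrist_force"],o["grip_width"])
cv2.imwrite("pics/v5.png",get_image("side")[80:280,210:410,::-1].repeat(3,0).repeat(3,1))
E
```

```text
[(0, True), (10, True), (20, True), (30, True), (40, True), (50, True), (60, True), (70, True)]
40.0333 [-80.95921516 -60.08920834  99.40782366] [-4.4639836  -0.85652693  5.65953229] 7.768598985406938
```

View pics/v5.png

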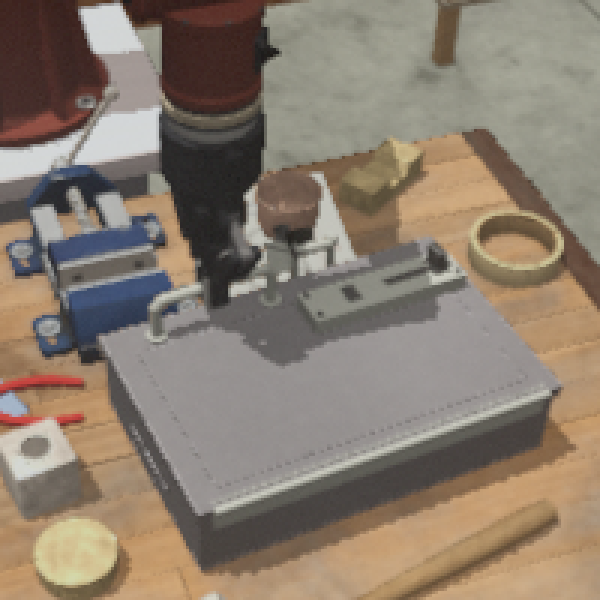

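The latch arm has fallen to the front, and the fingers hold the bar at ~(220,285). Now I'll raise the lid.

```bash
python3 - <<'E'
from h import *
import cv2
def bar(t): a=np.radians(167.7-t); return [99+183.2*np.cos(a),-60,76.5+183.2*np.sin(a)]
for t in range(3,73,3):
    move_l(tcp(bar(t),0,17),tool(0,0),speed=70)
    o=get_obs();F=o["wrist_force"]
    if t%9==0: print(t,F.round(1),round(o["grip_width"],1))
    if np.linalg.norm(F)>35: print("stop",t,F);break
wait(.3)
o=get_obs();print(t,o["t"],C(o["tcp_pos"]),o["wrist_force"],o["grip_width"])
cv2.imwrite("pics/v6.png",get_image("side")[60:260,210:410,::-1].repeat(3,0).repeat(3,1))
E
```

```text
9 [-7.1 -2.9 -3.6] 7.2
18 [-8.1 -2.2 -1.4] 7.5
27 [-10.7  -3.5   0. ] 7.5
36 [-12.5  -3.3   4.2] 7.6
45 [-13.1  -3.2   7.5] 7.5
54 [-10.6  -3.1   7.9] 7.3
63 [-6.6 -2.3  6.9] 7.7
72 [-4.4 -2.7  5.3] 7.5
72 47.1833 [ 83.96256522 -60.32458783 248.83913303] [-3.77734693 -1.90804304  6.36029003] 7.586699281308907
```

View pics/v6.png

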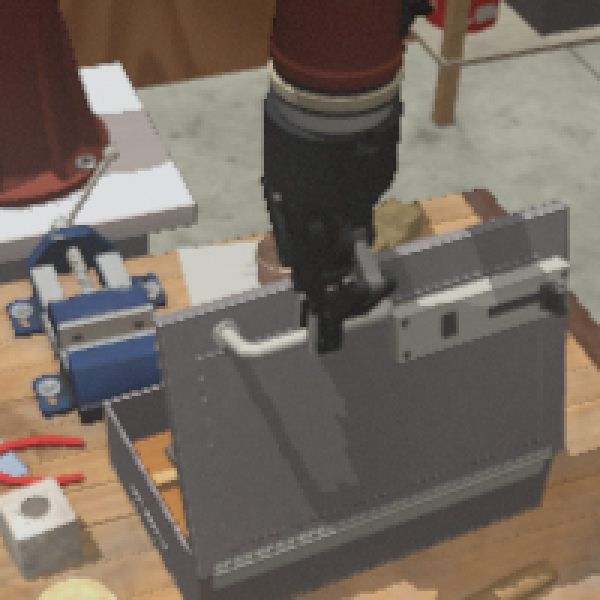

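The lid stands steeply open, with the bar held at ~(325,330). I'll release it narrowly and retreat straight up.

```bash
python3 - <<'E'
from h import *
import cv2
grip(24,60)
p=get_obs()["tcp_pos"];print(get_obs()["wrist_force"])
move_l(p+[0,0,120],speed=80)
wait(.3)
o=get_obs();print(o["t"],o["wrist_force"])
cv2.imwrite("pics/v7.png",get_image("side")[60:260,170:410,::-1].repeat(3,0).repeat(3,1))
get_image("top")
for n in("hammer","nippers","domer","wax"): print(n,[np.round(d["extent"],1).tolist() for d in spot_in(n,"top")[:1]])
E
```

```text
[-0.20825093 -0.59988865 -0.33849309]
49.5167 [-0.03129376  0.86632113  0.56237864]
hammer [[254.4, 140.8, 95.8, 47.5]]
nippers [[360.0, 261.5, 49.2, 27.0]]
domer [[352.6, 223.9, 25.9, 26.9]]
wax [[348.2, 190.2, 28.9, 20.3]]
```

View pics/v7.png

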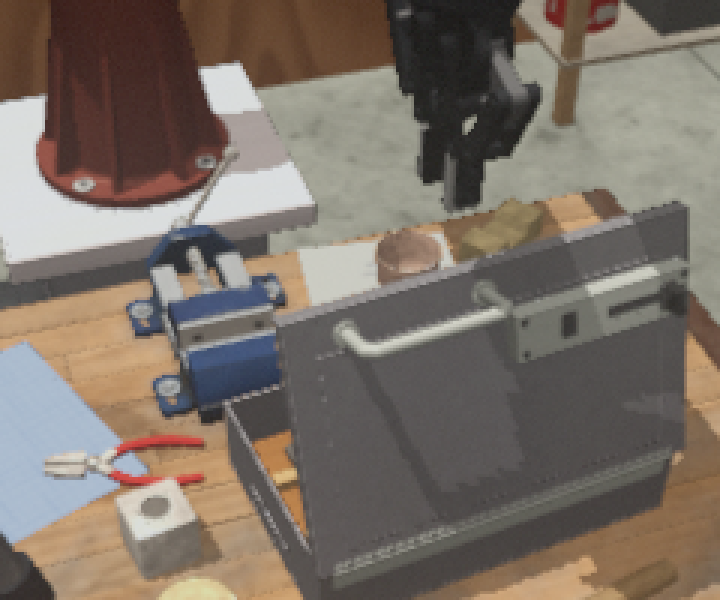

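The lid stands open by itself at about 70°, the gripper is clear, and the tools are where they were.

```bash
python3 -c "
from station import *
sign_off();print(get_obs()['t'])"
```

```text
the job is handed in; nothing more can be done
the job is handed in; nothing more can be done
```

The punch case is open and I've handed the job in, at about 50 s of the 72 s allowed; no verdict is reported.

- **Tab:** I pushed it about 33 mm at roughly 2 N. The force then rose to 6 N at the buffer, and I stopped there, well under the 12 N limit.
- **Latch arm:** I pinched it by the lip and lifted it with no more than about 3.5 N upwards, so the bolt had let go. I swung it to about 1.9 rad and released it. It fell over to the front, which I judged from the side picture. In the last picture the lid hides it.
- **Lid:** I raised it by the bar along an arc to about 72° and let go. It stayed up in the last picture, and the wrist force was near zero with the gripper 120 mm above it.
- **Tools:** None looks moved in the pictures. In the top view, the network's boxes shifted by up to about 5 pixels for the hammer and 4 for the nippers. I put that down to detector scatter and to the arm and lid partly hiding things, since the robot went near neither. The domer and wax tin were boxed only at the end, so I checked them by eye.

Two small disagreements came up. The gripper read about 2 mm less than the true widths of the lip and the bar. The first zero reading for the push force was about 1 N off, so I used the uncorrected force for the rest of the push.

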